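# Switch the test jig to the marked channel and confirm

### The job

Switch the test jig to the channel marked by the clip-on pointer: press its spring-loaded dial down by the upright knob, turn it the shorter way round until the knob stands at the pointer, and let the dial spring fully up into that station's slot (feel for the slot, the pointer is only clipped on roughly). Do not force the dial. Only when it has locked there, press the key on the white box fully down and let it go, and leave the other things on the bench where they are.

Things in the scene. Friction and masses are not known exactly. Their poses are not given: they have to be found in the camera images.
- selector: Selector: fixed round grey drum, 200 mm across, 60 mm high, on the bench. Origin: centre of its underside, on the dial's vertical turning axis; z up. Rim 87 to 100 mm from the axis. Inside it a fixed steel ring (72 to 87 mm from the axis, top 58 mm, underside 52 mm above the bench) has 8 slots 11 mm wide, 45 degrees apart. Force between dial and drum, sideways at the lug or down, must stay under 20 N (30 N sideways at the knob).
- dial: Aluminium dial, 140 mm across, inside the ring; it turns endlessly both ways. Origin: on the axis, 46 mm above the bench when fully up; x points to its one edge lug (a steel roller 8 mm thick) and to the knob, z up. Lug up in a slot: locked, 1.5 mm play either way at the lug. Starts anywhere, locked in another slot or resting up to 6 mm low between two.
- hub (a point): Centre of the dial's top cap (32 mm across), on the axis, 64 mm above the bench when fully up. A spring lifts the dial: about 2 N starts it down, 4.5 N at 12 mm, where a hard stop is. Pressed over 6.5 mm it turns, about 3 N drag at the knob. Let go between slots, the lug rolls under the ring with the dial 6 mm low and springs up at the next slot it comes to.
- knob (a point): Dial's knob: upright black round post, 16 mm thick, 52 mm tall above the dial, 50 mm from the axis, fixed to the dial. Point: on the post's axis, 14 mm below its top; 94 mm above the bench with the dial fully up, 88 mm when low between slots, 82 mm at the stop. It can be gripped here from above and carried round, slipping round in the fingers, or pushed sideways.
- wanted (a point): Where the pointer shows that the knob should come: on the line from the axis to the pointer, 50 mm from the axis, 94 mm up, in the air. The pointer is clipped on by hand: the marked station lies up to 0.2 rad to either side of it and must be felt. At the start the knob is over 0.65 rad from it. Starting within 12 degrees of opposite, either way round will do; else the long way is a fault.
- pointer_tip (a point): Tip of the pointer, a small bare steel arrow clipped over the drum's rim and pointing at the axis. The tip is 86 mm from the axis and 64 mm above the bench; the arrow reaches out to 110 mm from the axis and up to 68 mm.
- key (a joint): The confirm key: a black round push button 28 mm in diameter on the white box (90 by 75 mm, 45 mm high). Value: how far it is pressed, 0 up, 0.006 m fully down. It springs back; fully down takes about 5 N. It must not be pressed before the dial has locked at the marked channel.
- key_top (a point): Centre of the top of the key, 67 mm above the bench when up; it is pressed straight down.
- spool_mid (a point): Bystander: a grey spool, 60 mm across and 40 mm tall, standing. Point: its centre.
- flux: Bystander: a small white bottle, 40 mm across and 90 mm tall. Origin: centre of its underside.
- meter: Bystander: a black hand meter lying flat, 150 by 80 by 36 mm. Origin: centre of its underside, x along its length.
- driver: Bystander: a screwdriver lying flat. Origin: underside, x along its length.
- board: Bystander: a small circuit board, 100 by 70 mm, parts up to 15 mm high. Origin: centre of its underside.
- partstray: Bystander: a grey divided parts tray, 120 by 90 by 30 mm. Origin: centre of its underside.

How it is judged (in metres and radians):
On the way, in this order (a step that is already met when the one before it is completed fails the run):
1. the dial is up in the slot of the station at the pointer (horizontal distance between knob and wanted below 0.0135 m and z of knob in the frame of selector above 0.092 m), for 0.2 s.
2. the key is pressed fully down (value of joint key above 0.0045 m), for 0.02 s.
At the end, for the whole second after the job is handed in: The knob is within 13.5 mm (horizontally) of the place shown by the pointer, the dial is up in the slot (knob point more than 92 mm above the drum's underside) and at rest, and the key, having been pressed by more than 4.5 mm, is up again (less than 2 mm) (all of step 1 and angular speed of dial below 0.05 rad/s and value of joint key below 0.002 m); the robot touches nothing.
It fails at once if the dial goes the long way, past the side opposite the pointer (horizontal distance between knob and wanted above 0.0995 m and distance of knob from where it was at the start of the episode above 0.022 m).
It fails at once if the dial is forced: over 20 N between dial and drum (contact force between dial and selector above 20 N).
It fails at once if the key is pressed (over 3 mm) while the dial is not locked at the pointer (value of joint key above 0.003 m and not (horizontal distance between knob and wanted below 0.0135 m and z of knob in the frame of selector above 0.092 m)).
It fails at once if a bystander is moved by more than 20 mm (distance of any of spool_mid, flux, meter, driver, board, partstray from where it was at the start of the episode above 0.02 m).
It also fails if it takes over 54 s, if anything falls off the work surface, if the arm or the gripper's body presses on something with over 40 N, if the wrist force passes 120 N, or if a joint passes its speed limit or range.

### The arm

A 6-joint arm with a two-finger parallel gripper is mounted at the origin on the work surface. World frame = base frame: x ahead of the robot, y to its left, z up, the work surface at z = 0. Lengths are in m, angles in degrees, forces in N, time in s.
With the tool pointing down it reaches from about 0.425 to 1.125 m from the base axis. Payload 14.9 kg.
Tool frame: the origin (TCP) lies midway between the tips of the shut fingers; the grasp point (between the pads) lies 19 mm behind it; x points along the fingers, z is the direction in which the jaws open and shut, and the axes are right-handed (so a half turn about x gives the same grasp; the last joint's range is limited). The gripper opens to 91 mm and grips with 3 to 60 N. Pads are 32 mm wide; open, the fingers measure 118 mm over their backs; the gripper's body (76 mm by 178 mm) begins 60 mm behind the grasp point.
Start: joints at [69.597, 21.709, 99.362, -0, 58.929, -1.908], TCP at [0.222, 0.664, 0.18] pointing down, gripper open.
Joint ranges: [-158.91, 158.91], [-42.39, 125.64], [0.06, 152.35], [-60.88, 240.88], [17.5, 164.5], [-176.32, 176.32]. Speed limits (degrees/s): [108.29, 108.29, 136.94, 180, 180, 180].

### API

Orientations are given as [roll, pitch, yaw] about the fixed x, y, z axes, in that order (R = Rz(yaw) Ry(pitch) Rx(roll)).
In Python, from bench import readout, optics, ticket, spotter gives the robot as it stands. The module is installed in compiled form; this text tells all that it offers.
- The arm moves only by the shell command python3 -m inch 'ROWS'. ROWS is JSON, one flat list of numbers, 7 for each row, row after row: the turn, a rotation vector about the tool's x, y, z normalised to -1 to 1, where 1 is pi rad, then the shift along the tool's x, y, z normalised to -1 to 1, where 1 is 0.1 m, then the closure, from 0 (fully open) to 1 (shut). A call has 1 to 20 rows; each row shifts and turns the commanded pose from where the row before left it, along the tool's axes as they then stand; what a row does not reach is not made up. A row lasts 1/12 s, in which the tool goes at most 41.7 mm and 7.16 degrees, less where a joint would pass 70% of its speed; a pose out of reach is approached as far as the arm can. A call with a number of a shift or a turn outside -1 to 1 is refused whole. A call with a gripper value outside its range is refused whole. The fingers move at their own pace and stop on an object; the grip force is fixed at half the most. Time passes only in rows, so rows that do not move let the fingers close. It gives the time, the measured TCP pose, the force and the opening at its end, in the units of the state.
- readout.sense(): the state, without advancing time (a new reading comes with each control period).
- optics.snapshot(name): name is "side" or "top" or "wrist"; returns the picture (384x512x3 uint8, red, green, blue); there is no depth.
- optics.camera_model(name): a dict with "K" (3x3 intrinsics, pixels), "R" (3x3) and "t" (3): a world point X has camera coordinates R X + t. Camera axes: x right, y down, z forward; pixel columns grow to the right and rows downward; lengths in m; the calibration is good to about 2 mm. The wrist camera is an equidistant fisheye: a pixel r from the principal point sees the ray r / f radians off the axis. A picture is of the moment at which its call begins: read the wrist's pose just before it. camera_model takes no time and is no camera call; for the wrist camera it gives the pose at the moment of the call.
- ticket.hand_in(): hands the job in, once; it reports no verdict.
Trained networks look in the newest picture that a camera, given by its name, has taken for a name from the list of things; names that differ only in an ending like _2 or _b are one class to them, and where a whole thing is asked for, a point or a joint stands for the part that bears it (a point fixed in the world has none). Each returns a list of dicts, best first, with "confidence" (0 to 1); they miss things now and then, are a little off and sometimes report something else, mostly with a low value. They report only what shows in the picture. A call takes as long as a camera call.
- spotter.look_for(camera, query): "rect" ([left, top, right, bottom] in pixels, round what is visible of it).
- spotter.outline_of(camera, query): "pixels" (384x512 bool, what is visible of it) and "rect" ([left, top, right, bottom] in pixels, round what is visible of it).
- spotter.tip_of(camera, query): "centre" ([column, row] in pixels: a listed point, or the origin of a listed thing).
The state is a dict: "time": time; "q": joint angles; "qd": joint speeds; "joint_efforts": joint torques, N m; "ee_pos": TCP position; "eef_rot": TCP orientation; "force": force on the tool from outside, world axes, zero at the start; "wrist_torque": the same for the moment, N m; "finger_gap": finger opening in m.
Only numpy, scipy, OpenCV 4.12 (cv2) and the standard library are available. Lean on these libraries where they do the work, as an engineer would, in place of code of your own. Each camera call takes 0.05 s, during which the arm holds its last target.

## Working session

There is one attempt and no reset: what is moved stays moved. The work goes in short steps, Python scripts to look and compute and a shell command to move; the robot and the scene stay as the last step left them, time stands still between calls to the robot, and variables do not carry over. Pictures are saved under pics/ and viewed, and the job is handed in when it is done.

```bash
mkdir -p pics; cat > h.py <<'E'
from bench import readout, optics, ticket, spotter
import numpy as np, cv2
def save(n,img): cv2.imwrite('pics/'+n,cv2.cvtColor(img,cv2.COLOR_RGB2BGR))
def ray(cam,px,m=None):
    m=m or optics.camera_model(cam); K=np.array(m['K']);R=np.array(m['R']);t=np.array(m['t'])
    x=(px[0]-K[0,2])/K[0,0]; y=(px[1]-K[1,2])/K[1,1]
    if cam=='wrist':
        r=np.hypot(x,y); d=np.array([np.sin(r)*x/max(r,1e-9),np.sin(r)*y/max(r,1e-9),np.cos(r)])
    else: d=np.array([x,y,1.])
    return -R.T@t, R.T@d
def atz(cam,px,z,m=None):
    o,d=ray(cam,px,m); return o+d*(z-o[2])/d[2]
E
python3 - <<'E'
from h import *
s=readout.sense(); print({k:np.round(v,3) for k,v in s.items()})
for c in ['top','side','wrist']:
    m=optics.camera_model(c); im=optics.snapshot(c); save(c+'0.png',im)
    print(c,np.round(m['K'],1).tolist(),np.round(-np.array(m['R']).T@m['t'],3))
    for n,z in [('selector',0),('hub',.064),('knob',.094),('pointer_tip',.064),('key_top',.067)]:
        r=spotter.tip_of(c,n)[:2]
        for a in r: print(n,round(a['confidence'],2),np.round(a['centre'],1),np.round(atz(c,a['centre'],z,m),4))
E
```

```text
{'time': np.float64(0.0), 'q': array([ 6.9599e+01,  2.1738e+01,  9.9394e+01,  1.0000e-03,  5.8928e+01,
       -1.9090e+00]), 'qd': array([-0.06 , -0.086,  0.085, -0.137, -0.051, -0.025]), 'joint_efforts': array([-2.0000e-03, -7.6374e+01, -4.3435e+01,  6.5000e-02,  4.3000e-02,
       -0.0000e+00]), 'ee_pos': array([0.222, 0.663, 0.179]), 'eef_rot': array([ 177.502,   89.94 , -110.99 ]), 'force': array([-0.21 ,  0.308, -0.339]), 'wrist_torque': array([-0.006, -0.039,  0.076]), 'finger_gap': np.float64(0.091)}
top [[474.1, 0.0, 261.8], [0.0, 474.1, 192.7], [0.0, 0.0, 1.0]] [0.496 0.005 1.49 ]
selector 0.64 [308.9 207.6] [ 0.5348 -0.1339  0.    ]
hub 0.91 [313.  206.6] [ 0.5365 -0.1402  0.064 ]
knob 0.74 [309.6 219.6] [ 0.4972 -0.1279  0.094 ]
pointer_tip 0.5 [301.5 174.4] [ 0.6328 -0.1036  0.064 ]
key_top 0.58 [227.5 218.7] [0.4936 0.1156 0.067 ]
side [[422.2, 0.0, 256.0], [0.0, 422.2, 194.0], [0.0, 0.0, 1.0]] [0.396 0.877 0.707]
selector 0.76 [280.8 188.5] [ 0.5427 -0.148   0.    ]
hub 0.89 [283.9 171.9] [ 0.5359 -0.1401  0.064 ]
hub 0.34 [284.2 233.4] [0.4885 0.1255 0.064 ]
knob 0.63 [300.8 168.1] [ 0.4874 -0.1243  0.094 ]
pointer_tip 0.58 [252.7 173. ] [ 0.6207 -0.1114  0.064 ]
key_top 0.64 [282.8 230.6] [0.493  0.1199 0.067 ]
wrist [[297.3, 0.0, 255.2], [0.0, 297.3, 192.5], [0.0, 0.0, 1.0]] [0.148 0.688 0.385]
selector 0.96 [ 23.7 372.3] [ 0.5425 -0.1265  0.    ]
```

```bash
python3 - <<'E'
import cv2
a=cv2.imread('pics/top0.png'); b=cv2.imread('pics/side0.png')
cv2.imwrite('pics/topc.png',cv2.resize(a[150:260,190:350],(800,550),interpolation=cv2.INTER_CUBIC))
cv2.imwrite('pics/sidec.png',cv2.resize(b[120:260,200:360],(640,560),interpolation=cv2.INTER_CUBIC))
E
```

```text
(no output)
```

View pics/topc.png

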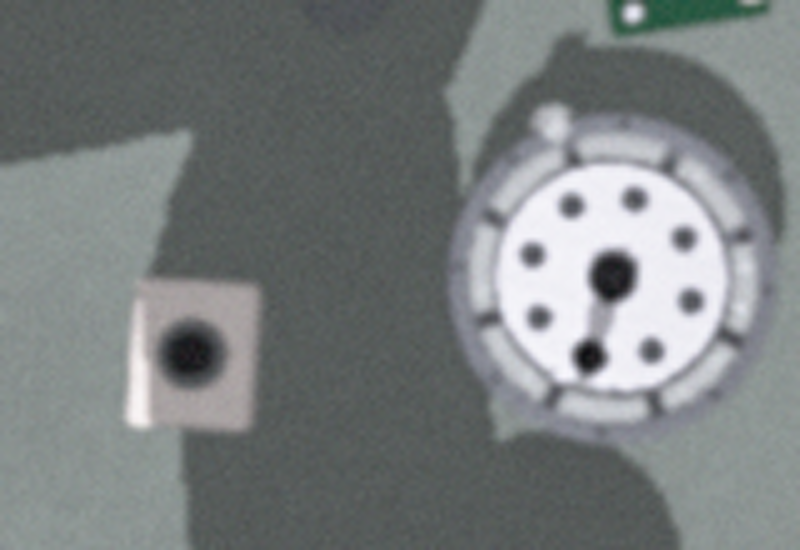

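View pics/sidec.png

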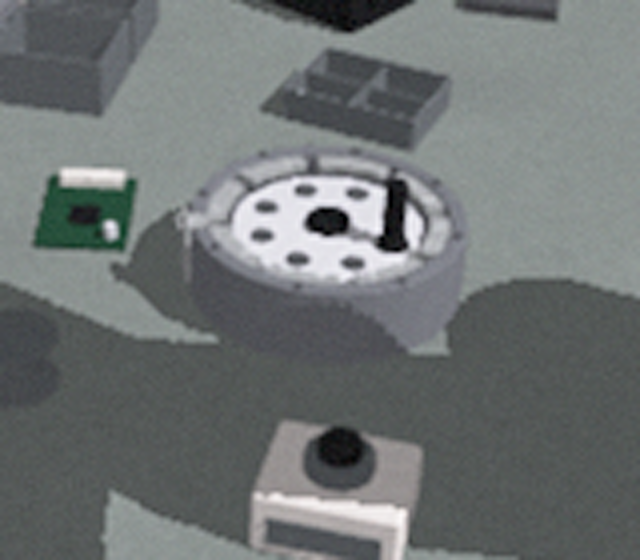

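View pics/top0.png

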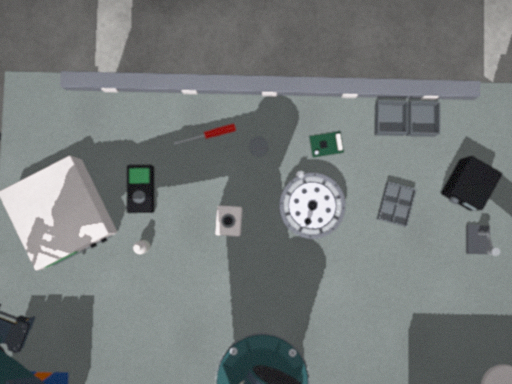

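View pics/wrist0.png

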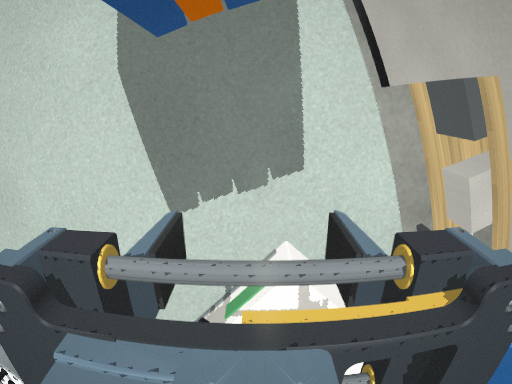

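```bash
python3 - <<'E'
from h import *
from scipy.spatial.transform import Rotation as Ro
s=readout.sense()
R=Ro.from_euler('xyz',s['eef_rot'],degrees=True).as_matrix(); print(np.round(R,3))
m=optics.camera_model('wrist'); c=-np.array(m['R']).T@m['t']; print('cam in tool',np.round(R.T@(c-s['ee_pos']),3), np.round(R.T@np.array(m['R']).T,3))
# refine ring fit in top picture: pointer & slots via polar unwrap at height
m=optics.camera_model('top'); im=optics.snapshot('top'); g=cv2.cvtColor(im,cv2.COLOR_RGB2GRAY).astype(np.float32)
K=np.array(m['K']);Rm=np.array(m['R']);t=np.array(m['t'])
def proj(X):
    p=(Rm@X.T).T+t; return (p[:,:2]/p[:,2:])@K[:2,:2].T+K[:2,2]
best=[]
from itertools import product
for cx,cy in product(np.arange(.528,.546,.001),np.arange(-.149,-.131,.001)):
  for off in np.arange(0,45,1.5):
    a=np.radians(off+45*np.arange(8))
    v=0
    for rr in (.076,.080,.084):
      def smp(a): 
        p=proj(np.c_[cx+rr*np.cos(a),cy+rr*np.sin(a),np.full(8,.058)]).astype(np.float32)
        return cv2.remap(g,p[:,0].reshape(-1,1),p[:,1].reshape(-1,1),cv2.INTER_LINEAR).sum()
      v+=smp(a)-.5*smp(a+.2)-.5*smp(a-.2)
    best.append((v,cx,cy,off))
best.sort(); print(np.round(best[:6],4))
E
```

```text
[[-0.    -0.948  0.317]
 [ 0.     0.317  0.948]
 [-1.     0.     0.   ]]
cam in tool [-0.205  0.078 -0.001] [[-0.001 -0.273  0.962]
 [ 0.    -0.962 -0.273]
 [ 1.     0.     0.001]]
[[-2.1929854e+03  5.4100000e-01 -1.3800000e-01  1.9500000e+01]
 [-2.1623618e+03  5.4000000e-01 -1.3800000e-01  1.9500000e+01]
 [-2.1549893e+03  5.4100000e-01 -1.3900000e-01  1.9500000e+01]
 [-2.1505488e+03  5.4100000e-01 -1.3700000e-01  1.9500000e+01]
 [-2.1363169e+03  5.4200000e-01 -1.3800000e-01  1.9500000e+01]
 [-2.1285884e+03  5.4000000e-01 -1.3900000e-01  1.9500000e+01]]
```

View pics/side0.png

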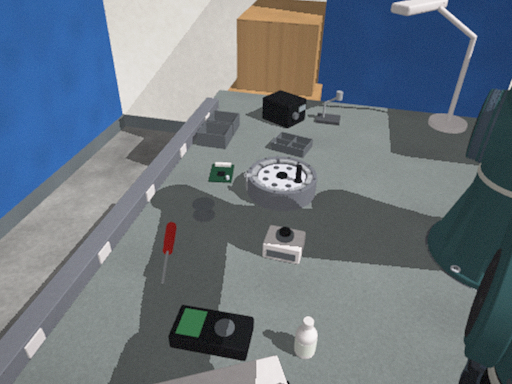

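```bash
python3 -m inch '[0,0,0,-0.35,0,0,0.3, 0,0,0,-0.35,0,0,0.3, 0,0,0,-0.35,0,0,0.3, 0,0,0,-0.35,0,0,0.3, 0,0,0,0,-0.24,-0.27,0.3, 0,0,0,0,-0.24,-0.27,0.3, 0,0,0,0,-0.24,-0.27,0.3, 0,0,0,0,-0.24,-0.27,0.3, 0,0,0,0,-0.24,-0.27,0.3, 0,0,0,0,-0.24,-0.27,0.3, 0,0,0,0,-0.24,-0.27,0.3, 0,0,0,0,-0.24,-0.27,0.3, 0,0,0,0,-0.24,-0.27,0.3, 0,0,0,0,-0.24,-0.27,0.3, 0,0,0,0,-0.24,-0.27,0.3, 0,0,0,0,-0.24,-0.27,0.3, 0,0,0,0,-0.24,-0.27,0.3, 0,0,0,0,-0.24,-0.27,0.3]'
```

```text
time: 2.45
ee_pos: [0.4211, 0.1971, 0.3202]
eef_rot: [-50.5, 90.0, 21.0]
force: [1.2, 0.1, 0.0]
finger_gap: 0.064
```

```bash
python3 -m inch '[0,0,0,0,-0.17,-0.28,0.3, 0,0,0,0,-0.17,-0.28,0.3, 0,0,0,0,-0.17,-0.28,0.3, 0,0,0,0,-0.17,-0.28,0.3, 0,0,0,0,-0.17,-0.28,0.3, 0,0,0,0,-0.17,-0.28,0.3, 0,0,0,0,-0.17,-0.28,0.3, 0,0,0,0,-0.17,-0.28,0.3, 0,0,0,0,-0.17,-0.28,0.3, 0,0,0,0,-0.17,-0.28,0.3,0,0,0,0,0,0,0.3,0,0,0,0,0,0,0.3]'
python3 - <<'E'
from h import *
s=readout.sense(); print(s['ee_pos'],s['eef_rot'],s['q'],s['force'])
m=optics.camera_model('wrist'); im=optics.snapshot('wrist'); save('w1.png',im)
for n,z in [('hub',.06),('knob',.09),('pointer_tip',.064)]:
    for a in spotter.tip_of('wrist',n)[:2]: print(n,round(a['confidence'],2),np.round(a['centre'],1),np.round(atz('wrist',a['centre'],z,m),4))
E
```

```text
time: 3.45
ee_pos: [0.4932, -0.1218, 0.3198]
eef_rot: [84.0, 90.0, 155.4]
force: [0.1, -0.0, -0.3]
finger_gap: 0.0641
[ 0.49316138 -0.12179405  0.31975428] [ 83.99715969  89.97460631 155.36055039] [-1.65036274e+01 -4.81048039e+00  1.14706387e+02  3.82122940e-03
  7.01292318e+01 -8.78683177e+01] [ 0.05859809 -0.03198154 -0.32924892]
hub 0.57 [254.8 190.6] [ 0.5413 -0.1391  0.06  ]
knob 0.84 [256.  165.1] [ 0.4968 -0.1221  0.09  ]
knob 0.25 [259.1 182.7] [ 0.5238 -0.1263  0.09  ]
pointer_tip 0.65 [289.5 227.9] [ 0.6207 -0.1042  0.064 ]
pointer_tip 0.31 [254.2 193.2] [ 0.5441 -0.141   0.064 ]
```

View pics/w1.png

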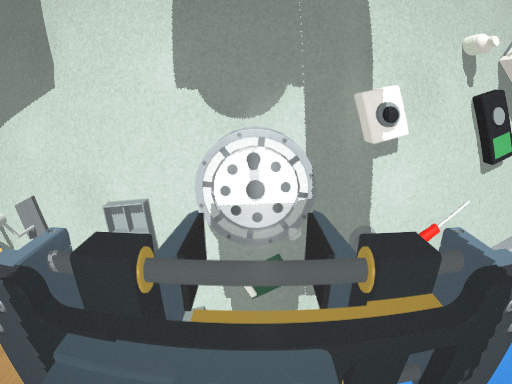

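```bash
python3 - <<'E'
import cv2
a=cv2.imread('pics/w1.png')
cv2.imwrite('pics/w1c.png',cv2.resize(a[120:250,185:325],None,fx=4.5,fy=4.5,interpolation=cv2.INTER_CUBIC))
E
```

```text
(no output)
```

View pics/w1c.png

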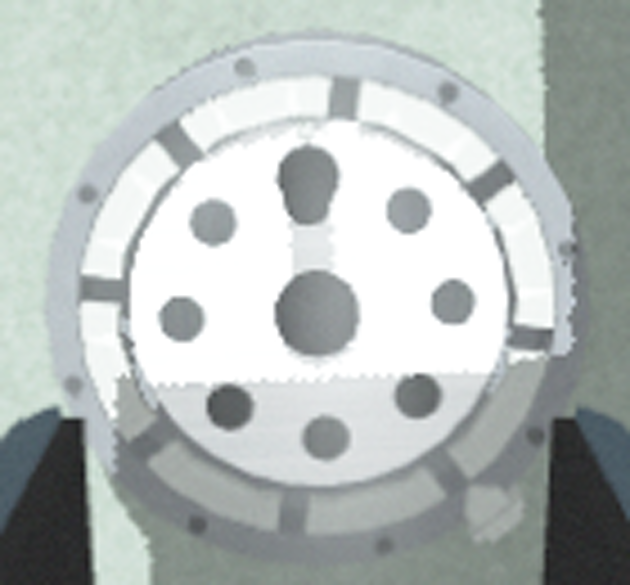

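```bash
python3 - <<'E'
from h import *
m=optics.camera_model('wrist')
P=lambda p,z: atz('wrist',(p[0]/4.5+185-.4,p[1]/4.5+120-.4),z,m)[:2]
S=np.array([P(p,.056) for p in [(180,142),(344,98),(492,180),(531,337),(446,470),(293,510),(150,435),(100,289)]])
A=np.c_[2*S,np.ones(8)]; c=np.linalg.lstsq(A,(S**2).sum(1),rcond=None)[0][:2]; print(c, np.hypot(*(S-c).T))
ang=lambda p:np.degrees(np.arctan2(p[1]-c[1],p[0]-c[0]))
print([round(ang(p)) for p in S], np.mean([(ang(p))%45 for p in S]))
for n,p,z in [('hubtop',(317,312),.062),('lug',(308,130),.052),('knobtop',(308,170),.105),('knobbase',(309,213),.055),('ptr',(492,513),.066)]:
    q=P(p,z); print(n,q,ang(q),np.hypot(*(q-c)))
E
```

```text
[ 0.53990855 -0.13597399] [0.07901619 0.07841793 0.07929007 0.07942372 0.07888009 0.07879255
 0.07889441 0.07960442]
[-161, 155, 110, 65, 20, -25, -71, -115] 19.647611569494018
hubtop [ 0.5383815  -0.13543317] 160.49784849177536 0.0016199859163397556
lug [ 0.47635438 -0.11812583] 164.31346041563555 0.06601279355385781
knobtop [ 0.48210485 -0.11968167] 164.25918837859678 0.06005586125843878
knobbase [ 0.50448705 -0.12714749] 166.0077150469212 0.03650465267499579
ptr [ 0.63238952 -0.09740923] 22.636238680445995 0.1001996557637772
```

```bash
python3 -m inch '[0,0,0,0.35,0.01,-0.01,0.3, 0,0,0,0.35,0,0,0.3, 0,0,0,0.35,0,0,0.3, 0,0,0,0.35,0,0,0.3,0,0,0,0.35,0,0,0.3,0,0,0,0.3,0,0,0.3,0,0,0,0,0,0,0.3,0,0,0,0,0,0,0.3]'
python3 - <<'E'
from h import *
s=readout.sense(); print(s['ee_pos'],s['eef_rot'],s['force'])
m=optics.camera_model('wrist'); im=optics.snapshot('wrist'); save('w2.png',im)
for n,z in [('hub',.058),('knob',.088),('pointer_tip',.064)]:
    for a in spotter.tip_of('wrist',n)[:2]: print(n,round(a['confidence'],2),np.round(a['centre'],1),np.round(atz('wrist',a['centre'],z,m),4))
save('w2c.png',cv2.resize(im[100:300,130:390],None,fx=3,fy=3,interpolation=cv2.INTER_CUBIC))
E
```

```text
time: 4.32
ee_pos: [0.4913, -0.1204, 0.1147]
eef_rot: [92.0, 89.9, 163.5]
force: [-0.0, -0.6, 1.1]
finger_gap: 0.0638
[ 0.49128967 -0.12040305  0.11467433] [ 91.96730489  89.85496706 163.53738822] [-0.01454252 -0.5745772   1.09561565]
hub 0.8 [253.1 248.1] [ 0.5408 -0.1395  0.058 ]
knob 0.68 [252.6 209.1] [ 0.4927 -0.1236  0.088 ]
pointer_tip 0.4 [303.9 302.6] [ 0.6181 -0.1085  0.064 ]
```

View pics/w2c.png

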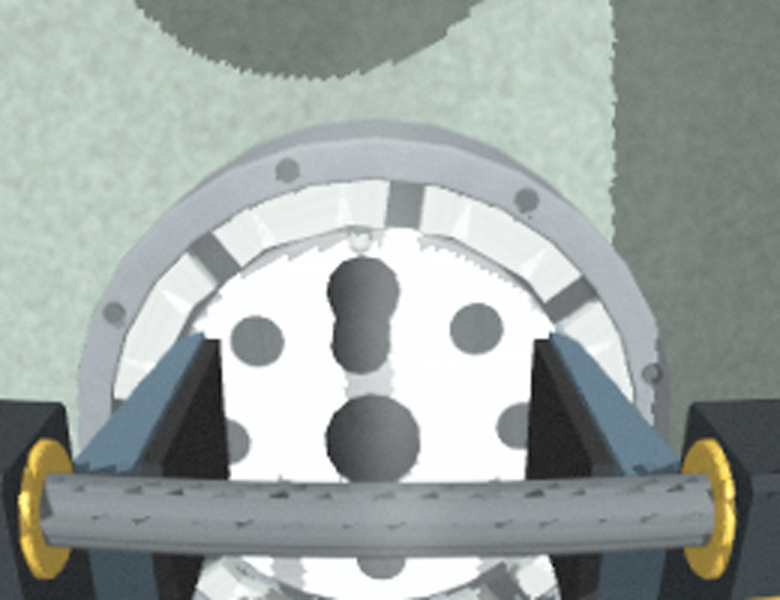

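```bash
python3 -m inch '[0,0,0,0.2,-0.01,-0.026,0.3, 0,0,0,0.19,0,0,0.5, 0,0,0,0,0,0,0.7, 0,0,0,0,0,0,0.75, 0,0,0,0,0,0,0.78]'
python3 - <<'E'
from h import *
s=readout.sense(); print(s['ee_pos'],s['eef_rot'],s['force'],s['finger_gap'])
im=optics.snapshot('wrist'); 
save('w3c.png',cv2.resize(im[100:300,130:390],None,fx=3,fy=3,interpolation=cv2.INTER_CUBIC))
E
```

```text
time: 4.93
ee_pos: [0.4929, -0.1243, 0.0774]
eef_rot: [-88.1, 89.9, -16.6]
force: [0.1, 0.3, -0.2]
finger_gap: 0.04
[ 0.49292703 -0.12428982  0.0774445 ] [-88.06143008  89.90699509 -16.5534529 ] [ 0.05964614  0.25687182 -0.15532198] 0.040006233791734694
```

View pics/w3c.png

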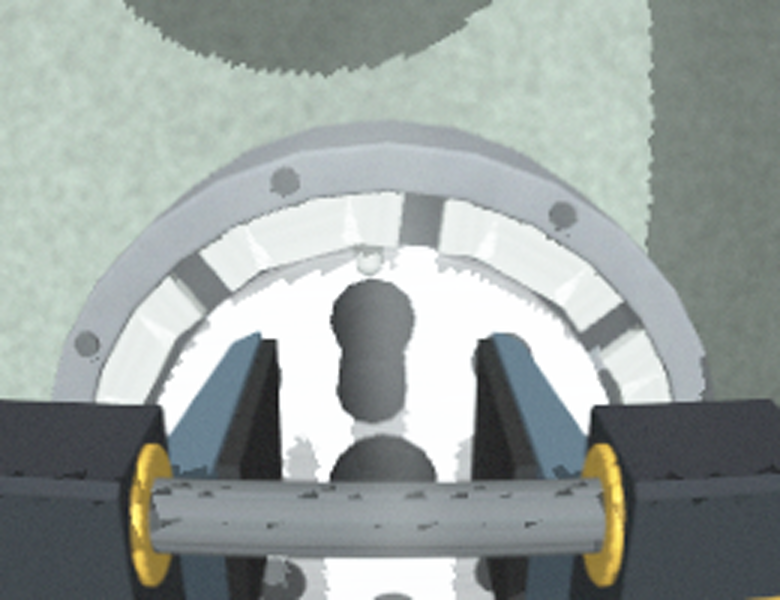

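```bash
python3 - <<'E'
from h import *
s=readout.sense();m=optics.camera_model('wrist')
P=lambda p,z: atz('wrist',(p[0]/3+130-.33,p[1]/3+100-.33),z,m)[:2]
print(P((372,320),.102),P((372,391),.050), P((277,340),.0774),P((478,340),.0774))
for n,z in [('knob',.088)]:
    for a in spotter.tip_of('wrist',n)[:2]: print(n,round(a['confidence'],2),np.round(a['centre'],1),np.round(atz('wrist',a['centre'],z,m),4))
E
```

```text
[ 0.47623888 -0.12022105] [ 0.51291829 -0.13279582] [ 0.48163408 -0.14674114] [ 0.49728287 -0.09997399]
```

```bash
python3 - <<'E'
from h import *
m=optics.camera_model('wrist')
K=np.array(m['K']);R=np.array(m['R']);t=np.array(m['t'])
def pj(X):
    p=R@np.array(X)+t; th=np.arctan2(np.hypot(p[0],p[1]),p[2]); u=p[:2]/np.hypot(p[0],p[1])*th
    return np.round(((u[0]*K[0,0]+K[0,2]-130)*3,(u[1]*K[1,1]+K[1,2]-100)*3))
print('cam',-R.T@t)
for r in (.04,.05):
  x,y=.540-r*np.cos(np.radians(16.5)),-.138+r*np.sin(np.radians(16.5))
  print(r,[pj((x,y,z)) for z in (.05,.077,.102,.108)])
print(pj((.54,-.138,.058)))
s=readout.sense();p=s['ee_pos']; y=np.array([-.957,.284,0]);
print([pj(p+np.array([0,0,0])+k*y*.016) for k in(-1,0,1)])
E
```

```text
cam [ 0.4187181  -0.10004811  0.28228311]
0.04 [array([379., 349.]), array([380., 386.]), array([380., 430.]), array([380., 442.])]
0.05 [array([378., 314.]), array([378., 349.]), array([379., 389.]), array([379., 400.])]
[384. 488.]
[array([380., 413.]), array([377., 354.]), array([375., 291.])]
```

```bash
python3 -m inch '[0,0,0,0,0,0,0.85, 0,0,0,0,0,0,1, 0,0,0,0,0,0,1, 0,0,0,0,0,0,1, 0,0,0,0,0,0,1]'; python3 -c "
from h import *
s=readout.sense(); print(s['ee_pos'],s['eef_rot'],s['force'],s['wrist_torque'],s['finger_gap'])"
```

```text
time: 5.45
ee_pos: [0.4921, -0.1241, 0.076]
eef_rot: [-121.0, 90.0, -49.5]
force: [1.4, 0.4, -0.5]
finger_gap: 0.001
[ 0.49206498 -0.12410395  0.07598653] [-120.99907652   89.99896039  -49.49548523] [ 1.37723195  0.42650599 -0.52169919] [0.06586474 0.01954221 0.0161603 ] 0.0009914255102785392
```

```bash
python3 - <<'E'
from h import *
im=optics.snapshot('wrist'); save('w4c.png',cv2.resize(im[100:300,130:390],None,fx=3,fy=3,interpolation=cv2.INTER_CUBIC))
im=optics.snapshot('side'); save('s4c.png',cv2.resize(im[120:260,200:360],(640,560),interpolation=cv2.INTER_CUBIC))
E
```

```text
(no output)
```

View pics/w4c.png

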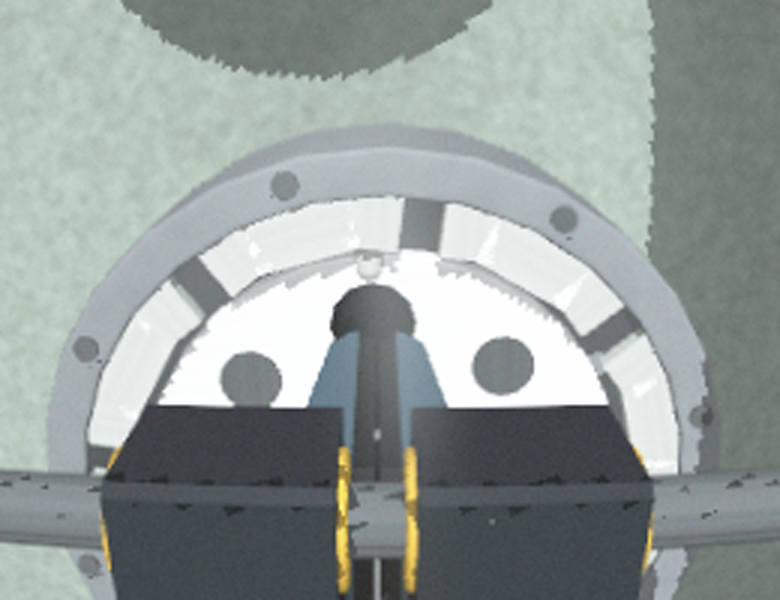

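View pics/s4c.png

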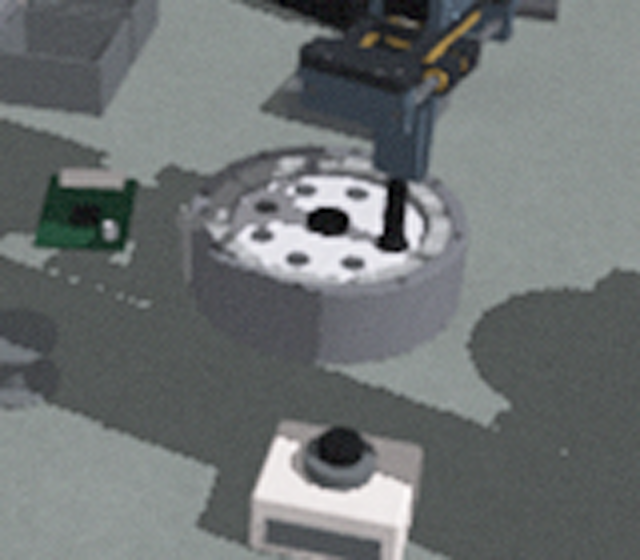

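```bash
python3 - <<'E'
from h import *
m=optics.camera_model('side')
K=np.array(m['K']);R=np.array(m['R']);t=np.array(m['t'])
def pj(X):
    p=R@np.array(X)+t; p=K@(p/p[2]); return np.round((p[:2]-[200,120])*4)
p=readout.sense()['ee_pos']; print('tcp',pj(p), 'tcp+.03',pj(p+[0,0,.03]))
print('knob top/base', pj((.492,-.124,.102)),pj((.492,-.124,.05)),pj((.492,-.124,.108)))
print('hub',pj((.54,-.138,.058)))
mm=optics.camera_model('wrist'); print(-np.array(mm['R']).T@mm['t'], p)
save('s4.png',optics.snapshot('side'))
E
```

```text
tcp [394. 214.] tcp+.03 [398. 177.]
knob top/base [397. 182.] [392. 245.] [398. 174.]
hub [329. 215.]
[ 0.41820487 -0.09993333  0.28100811] [ 0.49200727 -0.12406839  0.07591161]
```

View pics/s4.png

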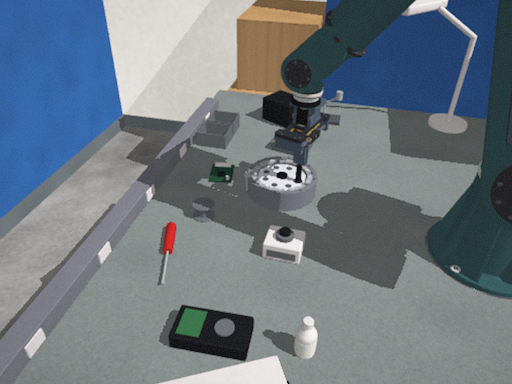

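```bash
python3 - <<'E'
from h import *
a=cv2.imread('pics/s4.png'); cv2.imwrite('pics/s4d.png',cv2.resize(a[110:200,240:340],None,fx=6,fy=6,interpolation=cv2.INTER_CUBIC))
from scipy.spatial.transform import Rotation as Ro
s=readout.sense(); Rt=Ro.from_euler('xyz',s['eef_rot'],degrees=True).as_matrix(); m=optics.camera_model('wrist')
for px in [(372,331),(345,331),(400,331)]:
    o,d=ray('wrist',(px[0]/3+130-.33,px[1]/3+100-.33),m)
    o=Rt.T@(o-s['ee_pos']); d=Rt.T@d
    for yy in (.016,.012,.008): print(px,yy,np.round(o+d*(yy-o[1])/d[1],4))
E
```

```text
(372, 331) 0.016 [-0.0283  0.016  -0.0014]
(372, 331) 0.012 [-0.0169  0.012  -0.0015]
(372, 331) 0.008 [-0.0054  0.008  -0.0015]
(345, 331) 0.016 [-0.0283  0.016  -0.0071]
(345, 331) 0.012 [-0.0169  0.012  -0.0075]
(345, 331) 0.008 [-0.0054  0.008  -0.0079]
(400, 331) 0.016 [-0.0283  0.016   0.0045]
(400, 331) 0.012 [-0.0169  0.012   0.0048]
(400, 331) 0.008 [-0.0054  0.008   0.0051]
```

View pics/s4d.png

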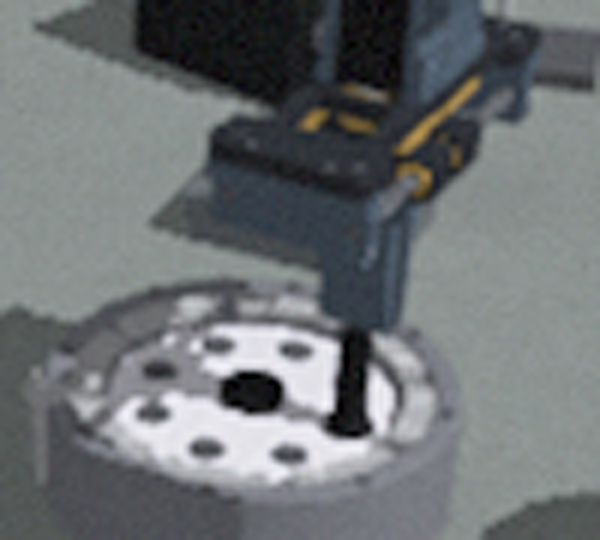

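```bash
python3 -m inch '[0,0,0,0,0,0,0.6, 0,0,0,0,0,0,0.6, 0,0,0,0,0,0,0.6, 0,0,0,0,0,0,0.6, 0,0,0,0.05,0,0,0.6, 0,0,0,0.05,0,0,0.6, 0,0,0,0.03,0,0,0.6, 0,0,0,0,0,0,0.6]'
python3 - <<'E'
from h import *
s=readout.sense(); print(s['ee_pos'],s['force'],s['finger_gap'])
im=optics.snapshot('wrist'); 
im2=optics.snapshot('side'); save('s5.png',np.hstack([cv2.resize(im[130:290,180:340],(480,480),interpolation=cv2.INTER_CUBIC),cv2.resize(im2[120:200,270:320],(300,480),interpolation=cv2.INTER_CUBIC)]))
E
```

```text
time: 6.27
ee_pos: [0.4914, -0.1239, 0.062]
eef_rot: [92.1, 89.9, 163.6]
force: [0.2, 0.1, 0.2]
finger_gap: 0.0363
[ 0.49143738 -0.12391672  0.0619713 ] [0.2221321  0.13477472 0.24295338] 0.03625613173818047
```

View pics/s5.png

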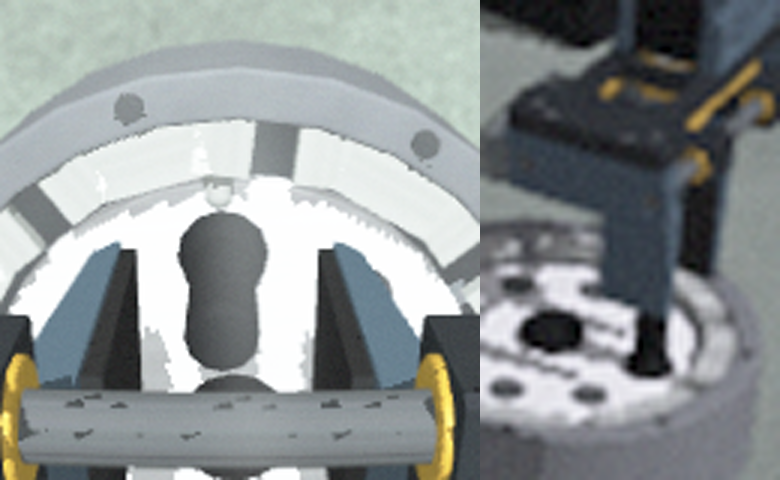

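```bash
python3 -m inch '[0,0,0,0.04,0,0,0.6, 0,0,0,0.04,0,0,0.6, 0,0,0,0.03,0,0,0.6, 0,0,0,0,0,0,0.7, 0,0,0,0,0,0,0.8, 0,0,0,0,0,0,1, 0,0,0,0,0,0,1, 0,0,0,0,0,0,1]'
python3 - <<'E'
from h import *
s=readout.sense(); print(s['ee_pos'],s['force'],s['finger_gap'])
im=optics.snapshot('wrist'); 
im2=optics.snapshot('side'); save('s6.png',np.hstack([cv2.resize(im[130:290,180:340],(480,480),interpolation=cv2.INTER_CUBIC),cv2.resize(im2[120:200,270:320],(300,480),interpolation=cv2.INTER_CUBIC)]))
E
```

```text
time: 7.03
ee_pos: [0.492, -0.1242, 0.052]
eef_rot: [-174.8, 90.0, -103.3]
force: [-0.9, -2.6, -0.2]
finger_gap: 0.0148
[ 0.4920017  -0.12418364  0.05201482] [-0.94977466 -2.5576577  -0.21782149] 0.01482942995086196
```

View pics/s6.png

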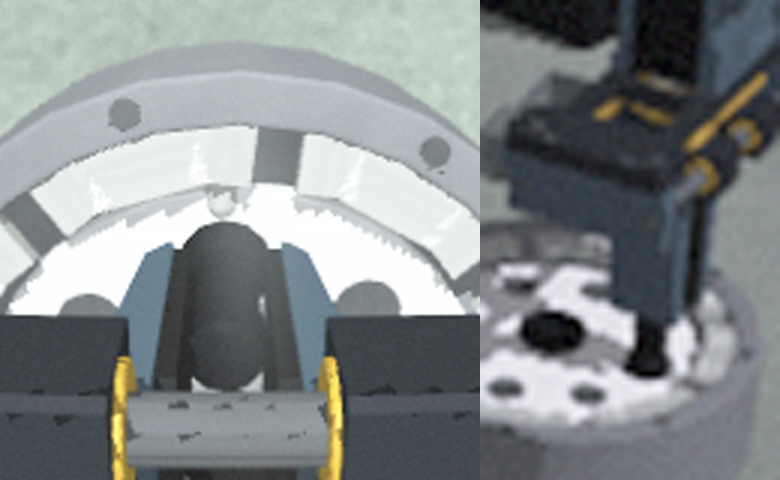

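```bash
python3 -m inch '[0,0,0,0.01,0,0,1, 0,0,0,0.01,0,0,1, 0,0,0,0.01,0,0,1,0,0,0,0,0,0,1]'; python3 -c "
from h import *
s=readout.sense(); print(s['ee_pos'],s['force'],s['wrist_torque'],s['finger_gap'],s['q'])"
```

```text
time: 7.47
ee_pos: [0.4921, -0.1242, 0.0488]
eef_rot: [-131.2, 90.0, -59.7]
force: [-1.3, -3.3, 4.3]
finger_gap: 0.015
[ 0.49209062 -0.12415002  0.04883293] [-1.3035721  -3.30685786  4.27920889] [-0.57028835  0.31551936 -0.03896111] 0.01504004410370142 [-1.67893384e+01  1.66210911e+01  1.24201235e+02 -4.71500611e-03
  3.91744698e+01 -8.82870992e+01]
```

```bash
cat > st.py <<'E'
from h import *
s=readout.sense(); p=s['ee_pos']; f=s['force']; c=np.array([.540,-.137])
d=p[:2]-c; th=np.arctan2(d[1],d[0]); u=np.array([np.cos(th),np.sin(th)]); cw=np.array([u[1],-u[0]])
psi=s['q'][0]-s['q'][5]+90
print('t',round(float(s['time']),2),'p',np.round(p,4),'th',round(np.degrees(th),2),'r',round(np.hypot(*d),4),'psi',round(psi,2),'F rad,cw,z',np.round([f[:2]@u,f[:2]@cw,f[2]],1),'tq',np.round(s['wrist_torque'],2),'gap',round(float(s['finger_gap']),4))
E
python3 st.py; python3 -m inch '[0.0167,0,0,0,0.0016,0.0262,1, 0.0167,0,0,0,0.0016,0.0262,1, 0.0167,0,0,0,0.0016,0.0262,1, 0.0167,0,0,0,0.0016,0.0262,1]'; python3 st.py
```

```text
t 7.47 p [ 0.4921 -0.1242  0.0488] th 164.99 r 0.0496 psi 161.5 F rad,cw,z [ 0.4 -3.5  4.3] tq [-0.57  0.32 -0.04] gap 0.015
time: 7.8
ee_pos: [0.496, -0.1142, 0.0491]
eef_rot: [-79.1, 90.0, -19.7]
force: [-0.7, -2.6, 4.2]
finger_gap: 0.0147
t 7.8 p [ 0.496  -0.1142  0.0491] th 152.67 r 0.0496 psi 149.33 F rad,cw,z [-0.6 -2.6  4.2] tq [-0.59  0.12 -0.05] gap 0.0147
```

```bash
python3 -m inch '[0.0167,0,0,0,0.0016,0.0262,1, 0.0167,0,0,0,0.0016,0.0262,1, 0.0167,0,0,0,0.0016,0.0262,1, 0.0167,0,0,0,0.0016,0.0262,1,0.0167,0,0,0,0.0016,0.0262,1, 0.0167,0,0,0,0.0016,0.0262,1, 0.0167,0,0,0,0.0016,0.0262,1, 0.0167,0,0,0,0.0016,0.0262,1,0.0167,0,0,0,0.0016,0.0262,1, 0.0167,0,0,0,0.0016,0.0262,1]'; python3 st.py
```

```text
time: 8.63
ee_pos: [0.5135, -0.0948, 0.0493]
eef_rot: [-50.7, 89.9, -21.4]
force: [0.7, -4.9, 2.5]
finger_gap: 0.0147
t 8.63 p [ 0.5135 -0.0948  0.0493] th 122.15 r 0.0499 psi 119.27 F rad,cw,z [-4.5 -2.   2.5] tq [-1.07 -0.25  0.12] gap 0.0147
```

```bash
python3 -m inch '[0.0167,0,0,0.005,-0.006,0.0262,1, 0.0167,0,0,0,0.001,0.0262,1, 0.0167,0,0,0,0.001,0.0262,1, 0.0167,0,0,0,0.001,0.0262,1,0.0167,0,0,0,0.001,0.0262,1, 0.0167,0,0,0,0.001,0.0262,1, 0.0167,0,0,0,0.001,0.0262,1, 0.0167,0,0,0,0.001,0.0262,1,0.0167,0,0,0,0.001,0.0262,1, 0.0167,0,0,0,0.001,0.0262,1]'; python3 st.py
```

```text
time: 9.47
ee_pos: [0.5381, -0.0871, 0.0487]
eef_rot: [-13.4, 89.9, -14.2]
force: [-0.2, -1.8, 3.0]
finger_gap: 0.0147
t 9.47 p [ 0.5381 -0.0871  0.0487] th 92.2 r 0.0499 psi 89.23 F rad,cw,z [-1.8 -0.3  3. ] tq [-0.47 -0.08  0.15] gap 0.0147
```

```bash
python3 -m inch '[0.0167,0,0,0,-0.001,0.0262,1, 0.0167,0,0,0,0.001,0.0262,1, 0.0167,0,0,0,0.001,0.0262,1, 0.0167,0,0,0,0.001,0.0262,1,0.0167,0,0,0,0.001,0.0262,1, 0.0167,0,0,0,0.001,0.0262,1, 0.0167,0,0,0,0.001,0.0262,1, 0.0167,0,0,0,0.001,0.0262,1,0.0167,0,0,0,0.001,0.0262,1, 0.0167,0,0,0,0.001,0.0262,1]'; python3 st.py
```

```text
time: 10.3
ee_pos: [0.5636, -0.0925, 0.0487]
eef_rot: [29.5, 89.9, -1.3]
force: [0.8, -0.4, 2.9]
finger_gap: 0.0146
t 10.3 p [ 0.5636 -0.0925  0.0487] th 62.06 r 0.0503 psi 59.18 F rad,cw,z [-0.   0.9  2.9] tq [-0.03 -0.22  0.15] gap 0.0146
```

```bash
python3 -m inch '[0.0167,0,0,0,0.001,0.0262,1, 0.0167,0,0,0,0.001,0.0262,1, 0.0167,0,0,0,0.001,0.0262,1, 0.0167,0,0,0,0.001,0.0262,1,0.0167,0,0,0,0.001,0.0262,1, 0.0167,0,0,0,0.001,0.0262,1, 0.0167,0,0,0,0.001,0.0262,1, 0.0167,0,0,0,0.001,0.0262,1,0.0167,0,0,0,0.001,0.0262,1, 0.0167,0,0,0,0.001,0.0262,1,0,0,0,0,0,0,1]'; python3 st.py
python3 - <<'E'
from h import *
im=optics.snapshot('wrist'); 
im2=optics.snapshot('side'); save('s7.png',np.hstack([cv2.resize(im[110:290,170:350],(480,480),interpolation=cv2.INTER_CUBIC),cv2.resize(im2[130:220,230:320],(320,480),interpolation=cv2.INTER_CUBIC)]))
E
```

```text
time: 11.22
ee_pos: [0.5834, -0.1102, 0.0489]
eef_rot: [55.3, 89.9, -5.6]
force: [4.4, 0.6, 2.9]
finger_gap: 0.0144
t 11.22 p [ 0.5834 -0.1102  0.0489] th 31.71 r 0.051 psi 29.12 F rad,cw,z [4.1 1.8 2.9] tq [-0.09 -0.7   0.15] gap 0.0144
```

View pics/s7.png

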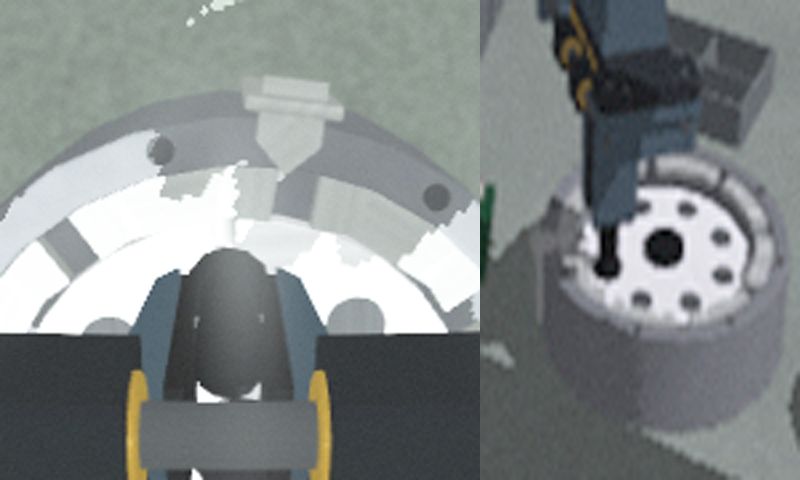

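```bash
python3 - <<'E'
from h import *
m=optics.camera_model('wrist'); c=np.array([.540,-.137]); k=180/480
for n,p,z in [('slot',(298,195),.058),('slotprev',(66,248),.058),('lug',(230,228),.047),('ptip',(280,176),.066),('pbase',(292,85),.064),('bolt',(160,150),.06)]:
    q=atz('wrist',(p[0]*k+170-.3,p[1]*k+110-.3),z,m)[:2]-c
    print(n,np.round(q,4),np.degrees(np.arctan2(q[1],q[0])).round(1),np.hypot(*q).round(4))
E
```

```text
slot [0.0762 0.025 ] 18.2 0.0802
slotprev [0.034  0.0708] 64.3 0.0785
lug [0.0572 0.0342] 30.9 0.0667
ptip [0.0795 0.0329] 22.5 0.086
pbase [0.1    0.0413] 22.4 0.1082
bolt [0.0696 0.0613] 41.4 0.0927
```

```bash
python3 -m inch '[0.0167,0,0,0,0.006,0.0262,1, 0.0167,0,0,0,0.001,0.0262,1, 0,0,0,-0.015,0,0,1, 0,0,0,-0.015,0,0,1, 0,0,0,0,0,0,1]'; python3 st.py
```

```text
time: 11.73
ee_pos: [0.5857, -0.1142, 0.0518]
eef_rot: [56.4, 89.9, -10.2]
force: [6.7, -0.9, 0.1]
finger_gap: 0.015
t 11.73 p [ 0.5857 -0.1142  0.0518] th 26.49 r 0.051 psi 23.42 F rad,cw,z [5.6 3.8 0.1] tq [-0.32 -1.09  0.19] gap 0.015
```

```bash
python3 -m inch '[0,0,0,0,0,0,0.76, 0,0,0,0,0,0,0.76, 0,0,0,0,0,0,0.76, 0,0,0,0,0,0,0.76]'; python3 st.py
python3 - <<'E'
from h import *
im=optics.snapshot('wrist'); 
im2=optics.snapshot('side'); save('s8.png',np.hstack([cv2.resize(im[110:290,170:350],(480,480),interpolation=cv2.INTER_CUBIC),cv2.resize(im2[130:220,230:320],(320,480),interpolation=cv2.INTER_CUBIC)]))
E
```

```text
time: 12.07
ee_pos: [0.5844, -0.1141, 0.0511]
eef_rot: [-125.6, 89.9, 167.7]
force: [-0.4, 0.7, -0.8]
finger_gap: 0.0217
t 12.07 p [ 0.5844 -0.1141  0.0511] th 27.3 r 0.0499 psi 23.28 F rad,cw,z [-0.  -0.8 -0.8] tq [-0.1   0.14  0.03] gap 0.0217
```

View pics/s8.png

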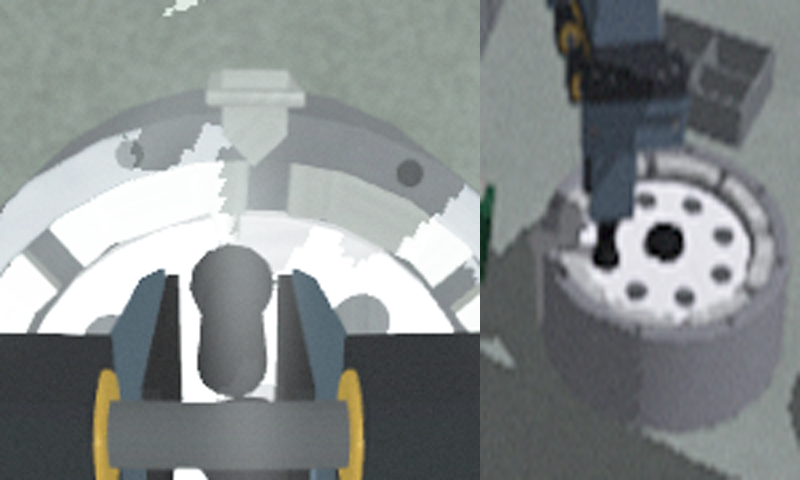

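```bash
python3 -m inch '[0.0044,0,0,0,0,0.007,0.76, 0.0044,0,0,0,0,0.007,0.76, 0.0044,0,0,0,0,0.007,0.76, 0.0044,0,0,0,0,0.007,0.76, 0.0044,0,0,0,0,0.007,0.76, 0.0044,0,0,0,0,0.007,0.76]'; python3 st.py
python3 -m inch '[0.003,0,0,0,0,0.005,0.76, 0.003,0,0,0,0,0.005,0.76, 0.003,0,0,0,0,0.005,0.76]'; python3 st.py
```

```text
time: 12.67
ee_pos: [0.5864, -0.1181, 0.0514]
eef_rot: [-140.2, 90.0, 148.2]
force: [-0.2, 2.2, 0.7]
finger_gap: 0.022
t 12.67 p [ 0.5864 -0.1181  0.0514] th 22.12 r 0.0501 psi 18.4 F rad,cw,z [ 0.6 -2.2  0.7] tq [0.46 0.39 0.01] gap 0.022
time: 12.92
ee_pos: [0.587, -0.1195, 0.0514]
eef_rot: [-157.1, 90.0, 129.7]
force: [-1.6, 3.0, 1.5]
finger_gap: 0.0216
t 12.92 p [ 0.587  -0.1195  0.0514] th 20.43 r 0.0501 psi 16.82 F rad,cw,z [-0.4 -3.4  1.5] tq [0.58 0.28 0.04] gap 0.0216
```

```bash
for i in 1; do python3 -m inch '[0.003,0,0,0,0,0.005,0.76, 0.003,0,0,0,0,0.005,0.76, 0.003,0,0,0,0,0.005,0.76]'; done; python3 st.py
python3 -m inch '[0.003,0,0,0,0,0.005,0.76, 0.003,0,0,0,0,0.005,0.76]';  python3 st.py
```

```text
time: 13.17
ee_pos: [0.5875, -0.121, 0.0514]
eef_rot: [118.4, 90.0, 43.6]
force: [-0.3, 3.2, -0.4]
finger_gap: 0.0218
t 13.17 p [ 0.5875 -0.121   0.0514] th 18.55 r 0.0502 psi 15.19 F rad,cw,z [ 0.8 -3.1 -0.4] tq [ 0.65  0.09 -0.01] gap 0.0218
time: 13.33
ee_pos: [0.5879, -0.1221, 0.0515]
eef_rot: [66.1, 90.0, -9.8]
force: [0.4, 2.6, 2.6]
finger_gap: 0.0216
t 13.33 p [ 0.5879 -0.1221  0.0515] th 17.26 r 0.0502 psi 14.1 F rad,cw,z [ 1.1 -2.4  2.6] tq [ 0.51  0.08 -0.04] gap 0.0216
```

```bash
python3 -m inch '[0,0,0,0,0,0,0.76]';  python3 st.py
python3 - <<'E'
from h import *
im=optics.snapshot('wrist'); 
im2=optics.snapshot('side'); save('s9.png',np.hstack([cv2.resize(im[110:290,170:350],(480,480),interpolation=cv2.INTER_CUBIC),cv2.resize(im2[130:220,230:320],(320,480),interpolation=cv2.INTER_CUBIC)]))
E
```

```text
time: 13.42
ee_pos: [0.588, -0.1222, 0.0516]
eef_rot: [51.2, 90.0, -24.7]
force: [0.1, 3.0, 1.7]
finger_gap: 0.022
t 13.42 p [ 0.588  -0.1222  0.0516] th 17.09 r 0.0502 psi 14.11 F rad,cw,z [ 1.  -2.8  1.7] tq [0.45 0.09 0.  ] gap 0.022
```

View pics/s9.png

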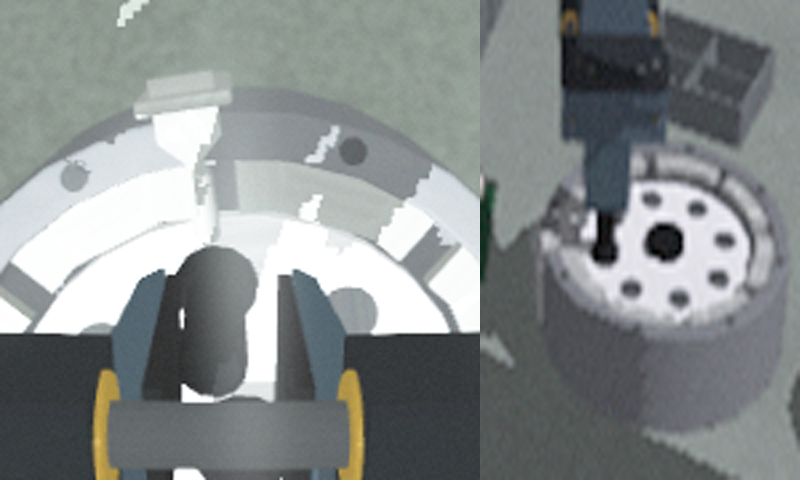

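```bash
python3 -m inch '[0,0,0,0,0,-0.01,0.76,0,0,0,0,0,-0.01,0.76,0,0,0,0,0,-0.005,0.76,0,0,0,0,0,0,0.76]';  python3 st.py
python3 - <<'E'
from h import *
im=optics.snapshot('wrist'); 
im2=optics.snapshot('side'); save('s10.png',np.hstack([cv2.resize(im[110:290,170:350],(480,480),interpolation=cv2.INTER_CUBIC),cv2.resize(im2[130:220,230:320],(320,480),interpolation=cv2.INTER_CUBIC)]))
E
```

```text
time: 13.85
ee_pos: [0.587, -0.1196, 0.0514]
eef_rot: [-58.5, 90.0, -134.4]
force: [0.7, 0.5, -0.1]
finger_gap: 0.0221
t 13.85 p [ 0.587  -0.1196  0.0514] th 20.33 r 0.0501 psi 14.16 F rad,cw,z [ 0.8 -0.3 -0.1] tq [-0.12  0.14 -0.01] gap 0.0221
```

View pics/s10.png

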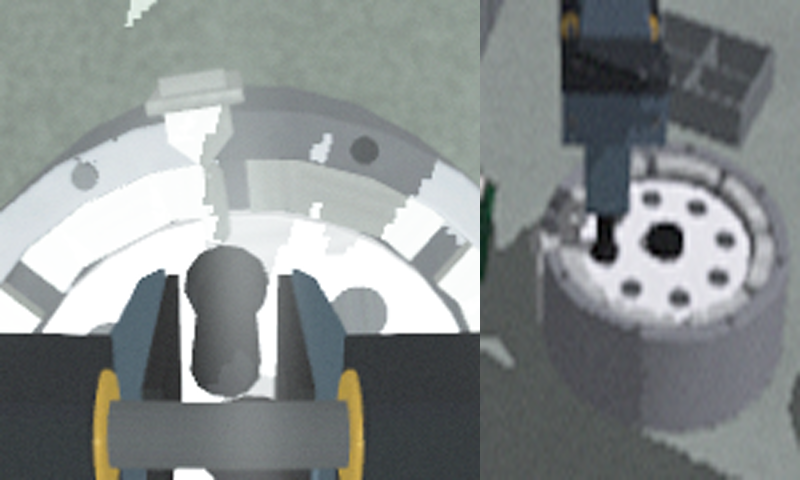

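```bash
python3 - <<'E'
from h import *
m=optics.camera_model('side')
K=np.array(m['K']);R=np.array(m['R']);t=np.array(m['t'])
def pj(X):
    p=R@np.array(X)+t; p=K@(p/p[2]); return np.round(p[:2],2)
for f in ['side0.png','s4.png']:
    g=cv2.cvtColor(cv2.imread('pics/'+f),cv2.COLOR_BGR2GRAY)
    def hub(g):
        b=(g[165:185,272:294]<90).astype(np.uint8); n,l,st,c=cv2.connectedComponentsWithStats(b); i=1+np.argmax(st[1:,4]); return c[i]+[272,165],st[i]
    print(f,hub(g))
im=cv2.cvtColor(optics.snapshot('side'),cv2.COLOR_RGB2GRAY); print('now',hub(im))
cv2.imwrite('pics/s11.png',cv2.resize(np.hstack([cv2.cvtColor(cv2.imread('pics/s4.png'),cv2.COLOR_BGR2GRAY)[150:215,240:325],im[150:215,240:325]]),None,fx=4.6,fy=4.6,interpolation=cv2.INTER_CUBIC))
print('low',pj((.540,-.137,.058)),'up',pj((.540,-.137,.064)))
E
```

```text
side0.png (array([281.52631579, 174.9122807 ]), array([ 5,  7, 10,  7, 57], dtype=int32))
s4.png (array([281.55      , 174.98333333]), array([ 5,  7, 10,  7, 60], dtype=int32))
now (array([281.58181818, 174.74545455]), array([ 5,  7, 10,  7, 55], dtype=int32))
low [282.17 174.04] up [282.29 172.27]
```

View pics/s11.png

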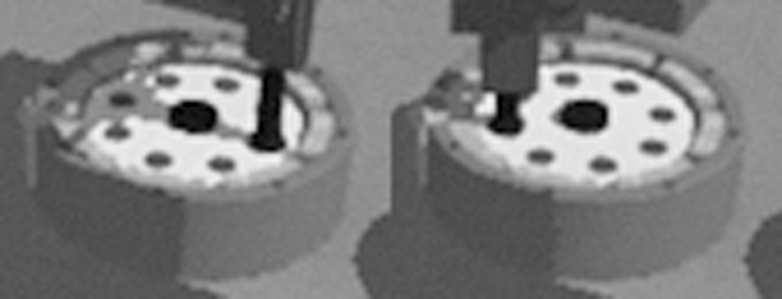

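```bash
python3 -m inch '[0,0,0,0,0,0.01,0.76,0,0,0,0,0,0.01,0.76,0.003,0,0,0,0,0.005,0.76,0.003,0,0,0,0,0.005,0.76]';  python3 st.py
python3 -m inch '[0.002,0,0,0,0,0.004,0.76,0,0,0,0,0,0,0.76]';  python3 st.py
python3 -m inch '[0.002,0,0,0,0,0.004,0.76,0,0,0,0,0,0,0.76]';  python3 st.py
```

```text
time: 14.33
ee_pos: [0.5877, -0.1225, 0.0514]
eef_rot: [-137.0, 90.0, 146.0]
force: [-1.6, 1.9, 2.3]
finger_gap: 0.022
t 14.33 p [ 0.5877 -0.1225  0.0514] th 16.91 r 0.0499 psi 13.02 F rad,cw,z [-1.  -2.2  2.3] tq [ 0.3   0.39 -0.01] gap 0.022
time: 14.5
ee_pos: [0.5881, -0.1231, 0.0515]
eef_rot: [49.5, 90.0, -27.8]
force: [-0.5, -0.9, 0.3]
finger_gap: 0.0222
t 14.5 p [ 0.5881 -0.1231  0.0515] th 16.18 r 0.05 psi 12.67 F rad,cw,z [-0.7  0.7  0.3] tq [-0.09  0.11  0.01] gap 0.0222
time: 14.67
ee_pos: [0.5881, -0.1234, 0.0514]
eef_rot: [24.4, 90.0, -53.3]
force: [0.1, 0.6, -0.1]
finger_gap: 0.0218
t 14.67 p [ 0.5881 -0.1234  0.0514] th 15.78 r 0.05 psi 12.32 F rad,cw,z [ 0.2 -0.6 -0.1] tq [-0.04  0.18 -0.04] gap 0.0218
```

```bash
python3 - <<'E'
from h import *
def hub(g):
        b=(g[165:185,272:294]<90).astype(np.uint8); n,l,st,c=cv2.connectedComponentsWithStats(b); i=1+np.argmax(st[1:,4]); return c[i]+[272,165],st[i]
im=optics.snapshot('wrist'); 
im2=optics.snapshot('side'); print(hub(cv2.cvtColor(im2,cv2.COLOR_RGB2GRAY)))
save('s12.png',np.hstack([cv2.resize(im[110:290,170:350],(480,480),interpolation=cv2.INTER_CUBIC),cv2.resize(im2[130:220,230:320],(320,480),interpolation=cv2.INTER_CUBIC)]))
E
```

```text
(array([281.54385965, 173.12280702]), array([ 5,  5, 10,  7, 57], dtype=int32))
```

View pics/s12.png

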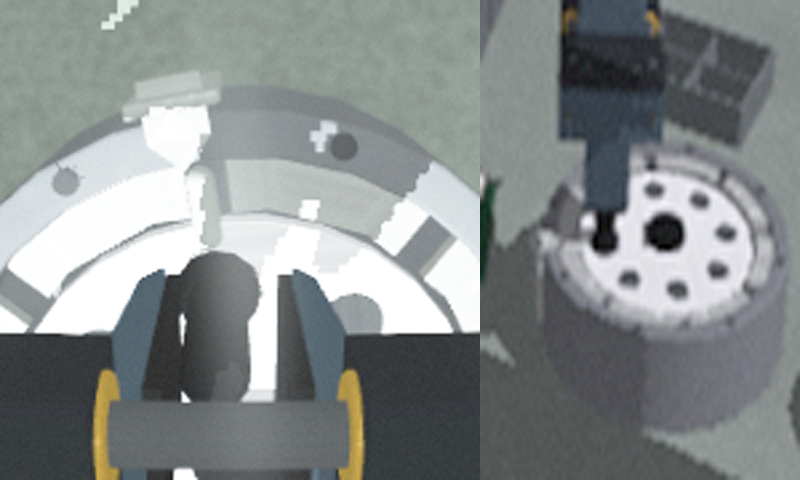

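```bash
python3 -m inch '[0,0,0,0,0,-0.015,0.74,0,0,0,0,0,-0.012,0.72,0,0,0,-0.05,0,0,0.7,0,0,0,-0.15,0,0,0.7,0,0,0,-0.3,0,0,0.7,0,0,0,-0.35,0,0,0.7,0,0,0,-0.35,0,0,0.8,0,0,0,-0.3,0,0,1,0,0,0,0,0,0,1,0,0,0,0,0,0,1]';  python3 st.py
python3 - <<'E'
from h import *
s=readout.sense(); print(s['q'])
for c in ['top','side']:
    m=optics.camera_model(c); im=optics.snapshot(c); save(c+'13.png',im)
    for n,z in [('hub',.064),('knob',.094),('key_top',.067)]:
        for a in spotter.tip_of(c,n)[:2]: print(c,n,round(a['confidence'],2),np.round(a['centre'],1),np.round(atz(c,a['centre'],z,m),4))
m=optics.camera_model('wrist'); im=optics.snapshot('wrist'); save('w13.png',im)
for n,z in [('hub',.064),('knob',.094),('pointer_tip',.064),('key_top',.067)]:
        for a in spotter.tip_of('wrist',n)[:2]: print('wrist',n,round(a['confidence'],2),np.round(a['centre'],1),np.round(atz('wrist',a['centre'],z,m),4))
E
```

```text
time: 15.6
ee_pos: [0.5884, -0.1208, 0.2035]
eef_rot: [63.6, 89.8, -14.0]
force: [0.2, -0.7, -0.7]
finger_gap: 0.0039
t 15.6 p [ 0.5884 -0.1208  0.2035] th 18.46 r 0.051 psi 12.36 F rad,cw,z [-0.1  0.7 -0.7] tq [-0.04  0.18  0.02] gap 0.0039
[-1.38273154e+01  1.11821802e+01  1.10471379e+02 -7.49029508e-04
  5.81387201e+01  6.38093621e+01]
top hub 0.33 [142.6 188.9] [0.5768 0.3748 0.064 ]
side hub 0.64 [286.8 173.7] [ 0.5262 -0.1328  0.064 ]
side knob 0.84 [267.4 163.8] [ 0.5816 -0.1227  0.094 ]
side key_top 0.57 [282.5 232.3] [0.4926 0.1261 0.067 ]
wrist hub 0.59 [261.2 214.4] [ 0.5413 -0.1381  0.064 ]
wrist knob 0.79 [258.7 182.7] [ 0.5869 -0.1245  0.094 ]
wrist pointer_tip 0.6 [248.6 146.5] [ 0.6192 -0.1057  0.064 ]
wrist key_top 0.75 [ 74.9 210.3] [0.4892 0.1137 0.067 ]
```

View pics/w13.png

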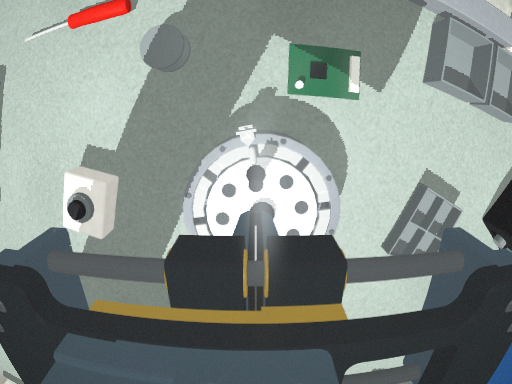

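View pics/side13.png

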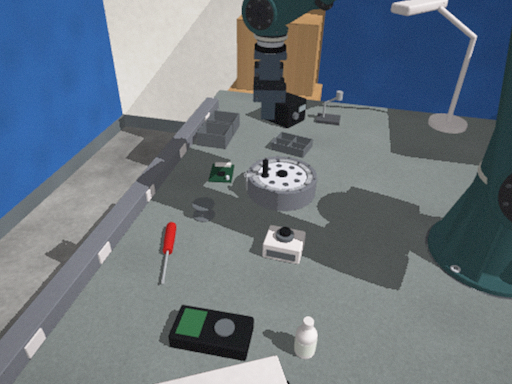

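```bash
python3 -m inch '[0,0,0,0,-0.056,-0.315,1,0,0,0,0,-0.056,-0.315,1,0,0,0,0,-0.056,-0.315,1,0,0,0,0,-0.056,-0.315,1,0,0,0,0,-0.056,-0.315,1,0,0,0,0,-0.056,-0.315,1,0,0,0,0,-0.056,-0.315,1,0,0,0,0,-0.056,-0.315,1,0,0,0,0.2,0,0,1,0,0,0,0.2,0,0,1,0,0,0,0,0,0,1,0,0,0,0,0,0,1]'
python3 - <<'E'
from h import *
s=readout.sense(); print(s['ee_pos'],s['q'],s['force'])
m=optics.camera_model('wrist'); im=optics.snapshot('wrist'); save('w14.png',im)
for n,z in [('key_top',.067)]:
        for a in spotter.tip_of('wrist',n)[:2]: print('wrist',n,round(a['confidence'],2),np.round(a['centre'],1),np.round(atz('wrist',a['centre'],z,m),4))
im2=optics.snapshot('side');save('s14.png',cv2.resize(im2[150:270,220:350],None,fx=5,fy=5,interpolation=cv2.INTER_CUBIC))
im2=optics.snapshot('top');save('t14.png',cv2.resize(im2[170:260,180:290],None,fx=5,fy=5,interpolation=cv2.INTER_CUBIC))
E
```

```text
time: 17.25
ee_pos: [0.4893, 0.1158, 0.1611]
eef_rot: [-91.7, 89.9, -169.4]
force: [0.3, -0.3, 0.6]
finger_gap: 0.0006
[0.48925733 0.11582761 0.16112485] [1.06628769e+01 5.29425766e+00 1.22482528e+02 8.45193560e-05
 5.23264198e+01 8.83024013e+01] [ 0.29433297 -0.28063806  0.57133055]
wrist key_top 0.65 [254.7 182.9] [0.491  0.1167 0.067 ]
wrist key_top 0.56 [483.8  64.5] [ 0.7012 -0.1256  0.067 ]
```

View pics/w14.png

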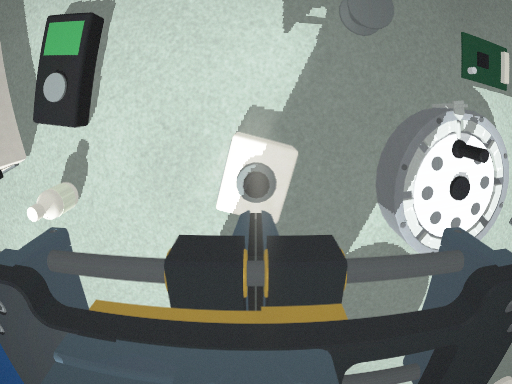

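View pics/s14.png

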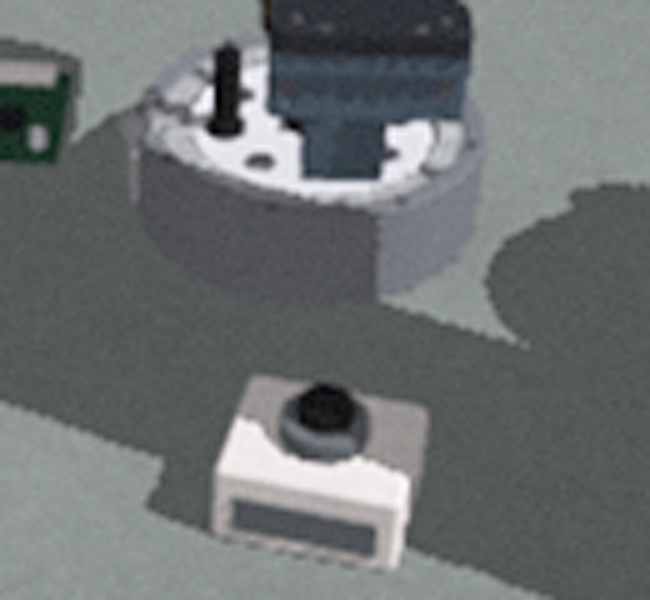

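```bash
python3 - <<'E'
from h import *
def aty(px,y):
    o,d=ray('side',px); return o+d*(y-o[1])/d[1]
print('tip L,R',aty((303/5+220,178/5+150),.116),aty((383/5+220,178/5+150),.116))
print('key',atz('side',(325/5+220,402/5+150),.067))
E
```

```text
tip L,R [0.50572761 0.116      0.18974704] [0.47081398 0.116      0.19580537]
key [0.48808565 0.11784662 0.067     ]
```

```bash
python3 -m inch '[0,0,0,0.3,0.01,0,1,0,0,0,0.3,0,0,1,0,0,0,0.25,0,0,1,0,0,0,0.15,0,0,1,0,0,0,0.08,0,0,1,0,0,0,0.04,0,0,1,0,0,0,0,0,0,1]'
python3 - <<'E'
from h import *
s=readout.sense(); print(s['ee_pos'],s['force'])
im=optics.snapshot('wrist')
im2=optics.snapshot('side');save('s15.png',np.hstack([cv2.resize(im2[190:270,240:330],(450,400),interpolation=cv2.INTER_CUBIC),cv2.resize(im[120:260,190:320],(350,400),interpolation=cv2.INTER_CUBIC)]))
E
```

```text
time: 18.03
ee_pos: [0.491, 0.116, 0.0496]
eef_rot: [85.0, 90.0, 7.4]
force: [-0.0, 0.2, 1.0]
finger_gap: 0.0005
[0.49104677 0.1160408  0.04959343] [-0.0378724   0.15120389  0.96306956]
```

View pics/s15.png

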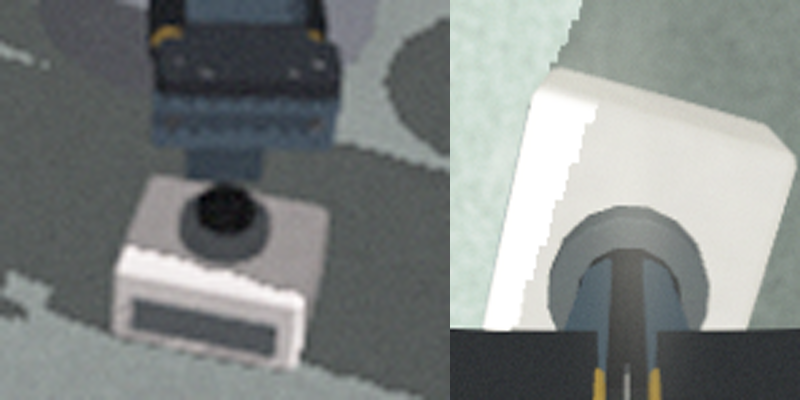

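Centred over the key with about a centimetre to go; now creeping down and watching the force.

```bash
python3 -m inch '[0,0,0,0.03,0,0,1,0,0,0,0.03,0,0,1,0,0,0,0,0,0,1]'; python3 -m inch '[0,0,0,0.02,0,0,1,0,0,0,0,0,0,1]'; python3 -m inch '[0,0,0,0.02,0,0,1,0,0,0,0,0,0,1]'
```

```text
time: 18.38
ee_pos: [0.4908, 0.1161, 0.0434]
eef_rot: [84.3, 90.0, 6.6]
force: [0.5, 0.3, -0.1]
finger_gap: 0.0003
time: 18.55
ee_pos: [0.4906, 0.1161, 0.0413]
eef_rot: [-95.9, 90.0, -173.6]
force: [-0.1, 0.4, -0.8]
finger_gap: 0.0004
time: 18.72
ee_pos: [0.4906, 0.1161, 0.0392]
eef_rot: [-92.8, 90.0, -170.4]
force: [0.2, 0.5, -0.9]
finger_gap: 0.0003
```

```bash
python3 -m inch '[0,0,0,0.02,0,0,1,0,0,0,0,0,0,1]'; python3 -m inch '[0,0,0,0.015,0,0,1,0,0,0,0,0,0,1]'; python3 -m inch '[0,0,0,0.015,0,0,1,0,0,0,0,0,0,1]'
```

```text
time: 18.88
ee_pos: [0.4906, 0.1161, 0.0371]
eef_rot: [-89.8, 90.0, -167.4]
force: [0.1, 0.2, -1.2]
finger_gap: 0.0008
time: 19.05
ee_pos: [0.4906, 0.1161, 0.0357]
eef_rot: [-90.3, 90.0, -168.0]
force: [0.2, 0.2, -0.0]
finger_gap: 0.0002
time: 19.22
ee_pos: [0.4906, 0.1161, 0.0342]
eef_rot: [-95.4, 90.0, -173.0]
force: [-1.2, 0.4, -0.7]
finger_gap: 0.0005
```

```bash
python3 -m inch '[0,0,0,0.015,0,0,1,0,0,0,0,0,0,1]'; python3 -m inch '[0,0,0,0.015,0,0,1,0,0,0,0,0,0,1]'
python3 - <<'E'
from h import *
s=readout.sense(); print(s['ee_pos'],s['force'])
im=optics.snapshot('wrist')
im2=optics.snapshot('side');save('s16.png',np.hstack([cv2.resize(im2[190:270,240:330],(450,400),interpolation=cv2.INTER_CUBIC),cv2.resize(im[120:260,190:320],(350,400),interpolation=cv2.INTER_CUBIC)]))
E
```

```text
time: 19.38
ee_pos: [0.4908, 0.1161, 0.0328]
eef_rot: [84.8, 90.0, 7.1]
force: [0.3, 0.2, 0.7]
finger_gap: -0.0001
time: 19.55
ee_pos: [0.4908, 0.1162, 0.0313]
eef_rot: [87.7, 90.0, 10.0]
force: [-0.2, 0.0, 2.4]
finger_gap: 0.0005
[0.49082981 0.11615613 0.03134186] [-0.15270676  0.0433317   2.3796328 ]
```

View pics/s16.png

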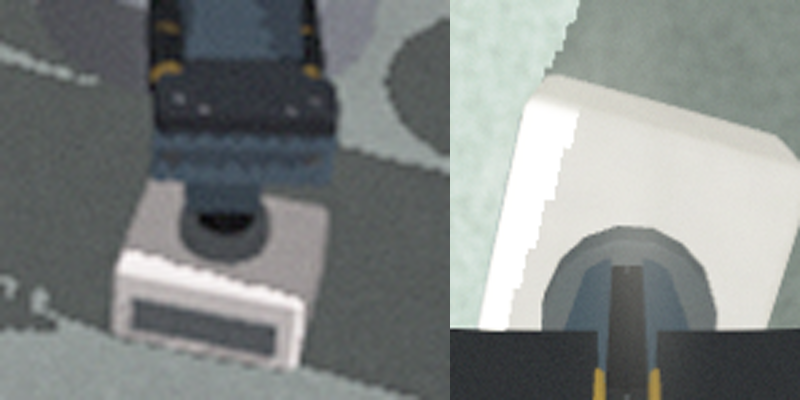

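```bash
python3 -m inch '[0,0,0,0.015,0,0,1,0,0,0,0,0,0,1]'; python3 -m inch '[0,0,0,0.015,0,0,1,0,0,0,0,0,0,1]'; python3 -m inch '[0,0,0,0.01,0,0,1,0,0,0,0,0,0,1]'
```

```text
time: 19.82
ee_pos: [0.4908, 0.1161, 0.0299]
eef_rot: [86.8, 90.0, 9.1]
force: [-0.0, 0.9, 3.5]
finger_gap: 0.0005
time: 19.98
ee_pos: [0.4909, 0.1161, 0.0284]
eef_rot: [87.5, 90.0, 9.9]
force: [-0.1, 0.1, 3.6]
finger_gap: 0.0004
time: 20.15
ee_pos: [0.4908, 0.1162, 0.0274]
eef_rot: [84.7, 90.0, 7.1]
force: [0.3, 0.3, 3.5]
finger_gap: 0.0006
```

```bash
python3 -m inch '[0,0,0,0.01,0,0,1,0,0,0,0,0,0,1]'; python3 -m inch '[0,0,0,0.008,0,0,1,0,0,0,0,0,0,1]'
```

```text
time: 20.32
ee_pos: [0.4909, 0.1162, 0.027]
eef_rot: [-85.3, 90.0, -162.9]
force: [-5.6, -1.0, 19.1]
finger_gap: 0.0001
time: 20.48
ee_pos: [0.491, 0.1162, 0.0268]
eef_rot: [-91.1, 90.0, -168.8]
force: [-9.6, -1.7, 32.3]
finger_gap: 0.0002
```

```bash
python3 -m inch '[0,0,0,-0.02,0,0,1,0,0,0,-0.03,0,0,1,0,0,0,-0.1,0,0,1,0,0,0,-0.3,0,0,1,0,0,0,-0.3,0,0,1,0,0,0,-0.3,0,0,1,0,0,0,-0.2,0,0,1,0,0,0,0,0,0,1,0,0,0,0,0,0,1]'
python3 - <<'E'
from h import *
s=readout.sense(); print(s['time'],s['ee_pos'],s['force'])
def hub(g):
        b=(g[165:185,272:294]<90).astype(np.uint8); n,l,st,c=cv2.connectedComponentsWithStats(b); i=1+np.argmax(st[1:,4]); return c[i]+[272,165],st[i]
m=optics.camera_model('wrist'); im=optics.snapshot('wrist'); save('w17.png',im)
for n,z in [('hub',.064),('knob',.094),('pointer_tip',.064)]:
    for a in spotter.tip_of('wrist',n)[:1]: print(n,round(a['confidence'],2),np.round(atz('wrist',a['centre'],z,m),4))
im2=optics.snapshot('side'); print(hub(cv2.cvtColor(im2,cv2.COLOR_RGB2GRAY)))
save('s17.png',cv2.resize(im2[150:270,220:350],None,fx=5,fy=5,interpolation=cv2.INTER_CUBIC))
im3=optics.snapshot('top'); save('t17.png',im3)
E
```

```text
time: 21.23
ee_pos: [0.4911, 0.1162, 0.1517]
eef_rot: [88.3, 89.9, 10.6]
force: [0.1, 1.0, 0.1]
finger_gap: 0.0006
21.2333 [0.49110261 0.11619478 0.15173856] [0.05497868 1.02126209 0.09505026]
hub 0.58 [ 0.5428 -0.1353  0.064 ]
knob 0.81 [ 0.5891 -0.1287  0.094 ]
pointer_tip 0.75 [ 0.6208 -0.1058  0.064 ]
(array([284.36158192, 173.6299435 ]), array([  2,   0,  20,  20, 354], dtype=int32))
```

View pics/w17.png

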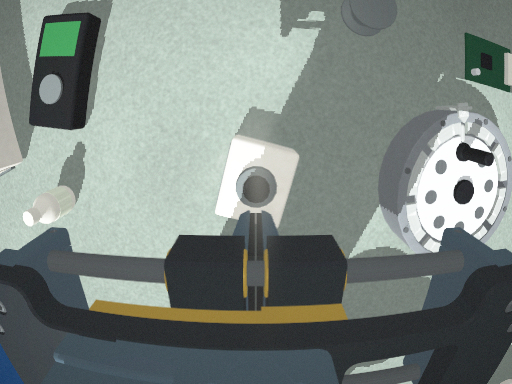

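View pics/s17.png

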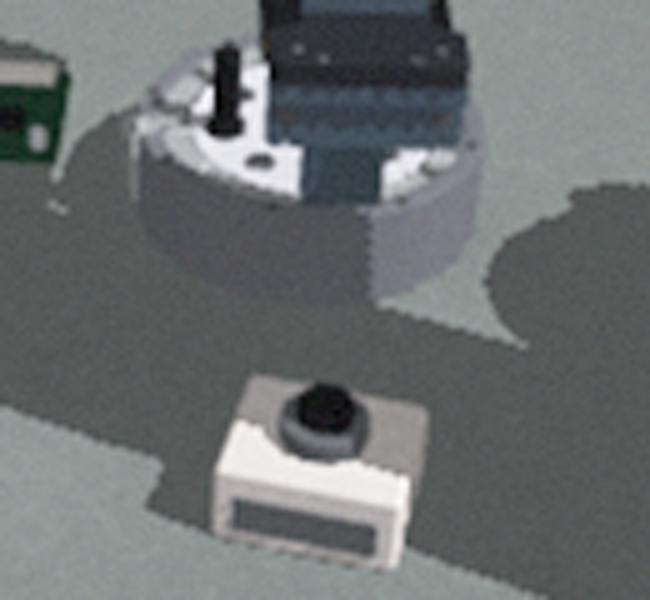

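```bash
python3 -c "
from bench import ticket; print(ticket.hand_in())"
```

```text
the job is handed in; nothing more can be done
None
```

I turned the dial the shorter way to the marked station, let it lock there, then pressed the key and handed the job in at about 21 s. The hand-in gives no verdict.

**What I did**
- The knob started at about 164°, with the dial resting low between two slots. I gripped it, pressed the dial about 3 mm further down and carried it clockwise past the 110° and 65° slots.
- I let it up about 7° short of the slot at about 19°, opened the fingers loosely and nudged the knob along at 2–3.5 N until the dial sprang up.
- I pressed the key to its stop, where the force rose from about 3.5 N to 32 N, then let it go and backed the gripper clear.

**Last checks**
- **Dial:** after it sprang up, the hub stood 1.8 px higher in the side camera, which matches 6 mm (fully up), and the lug showed in the slot at the pointer. The same reading after the key press was useless because the gripper hid the hub. The last side picture shows the knob standing as it did before the press.
- **Knob position:** I estimate it is 6–11 mm from the place the pointer shows, against a limit of 13.5 mm. The last wrist-camera reading from further off gave the larger figure.
- **Key and gripper:** the key looks the same as before the press, and the gripper touches nothing.
- **Bystanders:** the ones visible in the last wrist picture (meter, bottle, spool, board) look unmoved. I did not measure any of the bystanders.

**What disagreed**
- The fingertips stood about 30 mm higher than the reported tool position. My first grip closed above the knob without touching it, and I lowered the gripper and gripped again.
- An early look suggested the lug was already in the slot, but the side camera showed the dial still low, so I nudged it on.

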